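Lay the test piece down in the grooving jig

ROBOT

A 6-joint arm with a two-finger parallel gripper is mounted at the origin on a cart in front of the work surface, level with it; the furniture and walls round the work are solid. World frame = base frame: x ahead of the robot, y to its left, z up, the work surface at z = 0. Lengths are in mm, angles in rad, forces in N, time in s.
With the tool pointing down it reaches from about 325 to 850 mm from the base axis. Payload 4.4 kg.
Tool frame: the origin (TCP) lies at the very end of the fingers, on their centre line; the grasp point (between the pads) lies 19 mm behind it (env.grip_depth is the distance from the TCP to the grasp point, in mm); z points along the fingers, y is the line along which they close (so a half turn about z gives the same grasp; the last joint's range is limited). The gripper opens to 94 mm and grips with 3 to 60 N. Pads are 16 mm wide; open, the fingers measure 119 mm over their backs; the gripper's body (75 mm by 177 mm) begins 78 mm behind the grasp point.
Start: joints at [1.194, 0.207, 1.542, -0, 1.393, -0.15], TCP at [129.305, 560.274, 205.447] pointing down, gripper open.
Joint ranges: [-2.73, 2.73], [-0.86, 2.22], [0.23, 2.46], [-1.11, 4.25], [0.08, 2.63], [-2.82, 2.82]. Speed limits (rad/s): [2.79, 2.79, 3.14, 3.14, 3.14, 3.14].

INTERFACE

Orientations are given as a unit quaternion [x, y, z, w].
In Python, from workcell import env gives the robot as it stands.
- The arm moves only by the shell command python3 nudge.py [FORCE], which reads ROWS from standard input. ROWS is a JSON list of rows, 1 to 8 of them, each an object with the fields dx, dy, dz (the shift in shares of the most that a row can go, 1 being 62.5 mm), turn (a turn about the tool's z in fractions of the full range, 1 being pi rad), jaw (the opening from 0.0 (shut) to 1.0 (fully open)); a field left out counts as zero (the opening has to be given); each row shifts and turns the commanded pose from where the row before left it, along the tool's axes as they then stand; what a row does not reach is not made up. A row lasts 1/8 s, in which the tool goes at most 62.5 mm and 0.188 rad, less where a joint would pass 70% of its speed; a pose out of reach is approached as far as the arm can. The fingers move at their own pace and stop on an object; FORCE is the grip in N (left out, the last holds). Time passes only in rows, so rows that do not move let the fingers close. It prints the time, the measured TCP pose, the force, the opening and the grip force at its end. Input that does not fit is refused with a message, and nothing moves.
- env.observe(): the state, without advancing time (a new reading comes with each control period).
- env.camera(name): name is "side" or "top" or "wrist"; returns a dict with "frame" (480x640x3 uint8, blue, green, red), "depth" (480x640 float32, mm along the optical axis (not along the pixel's ray), 0 where there is no reading), "camera_matrix" (3x3 intrinsics, pixels), "rvec" (rotation vector, rad) and "tvec" (3), from world to camera coordinates, as OpenCV has them; the wrist camera has in their place "hand_eye" (4x4, takes a point from camera to tool coordinates, whose origin is the TCP and whose axes are the flange's). Camera axes: x right, y down, z forward; pixel columns grow to the right and rows downward; lengths in mm; the calibration is good to about 2 mm. A picture is of the moment at which its call begins: read the wrist's pose just before it.
- env.hand_in(): hands the job in; it is judged then, once.
The state is a dict: "t": time; "joints": joint angles; "dq": joint speeds; "effort": joint torques, N m; "tcp_pos": TCP position; "orientation": TCP orientation; "wrist_force": force on the tool from outside, world axes, zero at the start; "wrist_torque": the same for the moment, N m; "opening": opening from 0.0 (shut) to 1.0 (fully open); "finger_force": force on a finger pad.
Only numpy, scipy, OpenCV 4.12 (cv2) and the standard library are available. Lean on these libraries where they do the work, as an engineer would, in place of code of your own. Each camera call takes 0.05 s, during which the arm holds its last target. There are 200 camera calls.

TASK

The long grooved wooden off-cut stands on end in the channel of the grooving jig. By pushing with the fingers only, tip it over toward the aluminium end stop so that it lies flat in the channel with its grooves up, and push it along until its end is fully home against the stop. Never pick it up, and leave the other things on the bench alone.

Things in the scene. Friction and masses are not known exactly. Their poses are not given: they have to be found in the camera images.
- jig: Grooving jig, fixed: plywood base 220x125x12 mm, origin under its centre, own x along the channel toward the end stop. Floor of the channel 12 mm above the bench; two dark wooden rails, 22 wide, 12 mm high above the floor, leave it 55 mm wide, centred on y = 0, open at the x = -110 mm end. Aluminium end stop, 105 wide, 20 mm high above the floor, face at x = +90 mm.
- jig_stop (a point): Middle of the end stop's face, 22 mm above the bench; its axes are the jig's (x from the channel into the stop).
- long_block: Long pine off-cut 110x45x20 mm, 0.09 kg, loose, cross grooves on one wide face. Stands on end on the channel floor (top 122 mm above the bench), grooved face away from the stop; once tipped toward the stop it ends 30 to 65 mm short of it. Origin: centre of the plain wide face; own y along its length (up while standing, toward the stop once lying), z out of the grooved face.
- block_foot (a point): Centre of the long off-cut's end that it stands on at the start; once lying this is the trailing end, where it can be pushed along.
- block_head (a point): Centre of the long off-cut's other end: the top while standing, the leading end, which meets the stop, once lying.
- block_groove (a point): Centre of the grooved wide face of the long off-cut; 32 mm above the bench when it lies grooves up on the channel floor.
- short_block: short pine off-cut standing on end, grooved like the long one, 45 wide, 20 thick, 80 mm tall; origin on the ungrooved wide face, 40 mm above the bench; a bystander
- oil_bottle: yellow oil bottle with a red nozzle, upright, 36 mm across, 130 mm tall, origin under its base; a bystander
- depth_guide: black plastic guide foot, 52x62x52 mm, origin under its centre; a bystander
- tape: red roll of tape lying flat, 57 mm across, 18 mm high, origin under its centre; a bystander
- collet_key: small flat spanner, 81 mm long, 8 mm high, origin under its centre; a bystander
- marker: white marker pen with a black cap, lying, 131 mm long, 18 mm high, origin under its centre; a bystander
- tape_measure: yellow tape measure, 40x81x66 mm, origin under its centre; a bystander

How it is judged (in metres and radians):
On the way:
1. the long off-cut has been tipped over and lies flat on the channel floor, grooves up (angle between long_block's own z axis and vertical below 0.12 rad and height (world z) of block_groove below 0.038 m), for 0.1 s.
At the end, for the whole second after the job is handed in: The long off-cut lies flat (within 0.08 rad) on the channel floor between the rails, grooves up, its leading end within 4 mm of the stop's face, and is at rest (angle between long_block's own z axis and vertical below 0.08 rad and height (world z) of block_groove between 0.027 and 0.036 m and x of block_head in the frame of jig_stop between -0.004 and 0.004 m and y of long_block in the frame of jig between -0.008 and 0.008 m and angle between the y axis of long_block and the x axis of jig, either way round below 0.1 rad and linear speed of long_block below 0.01 m/s); the robot touches nothing.
It fails at once if the long off-cut is pushed with the arm or the gripper's body instead of the fingers (contact force between the arm and long_block above 1 N).
It fails at once if the long off-cut is lifted off the channel floor (its foot end or its middle rises well above where tipping takes it) (height (world z) of block_foot above 0.04 m or height (world z) of long_block above 0.085 m).
It fails at once if another thing on the bench is moved by more than 20 mm or tipped over (distance of any of short_block, oil_bottle, depth_guide, tape, collet_key, marker, tape_measure from where it was at the start of the episode above 0.02 m).
It also fails if it takes over 38 s, if anything falls off the work surface, if the arm or the gripper's body presses on something with over 40 N, if the wrist force passes 120 N, or if a joint passes its speed limit or range.

## Working session

There is one attempt and no reset: what is moved stays moved. The work goes in short steps, Python scripts to look and compute and a shell command to move; the robot and the scene stay as the last step left them, time stands still between calls to the robot, and variables do not carry over. Pictures are saved under pics/ and viewed, at most 10 in all, crops included, and the job is handed in when it is done.

```bash
ls; mkdir -p pics
python3 - <<'E'
from workcell import env
import cv2,numpy as np,pickle
d={}
for n in("top","side"):
    c=env.camera(n); d[n]=c; cv2.imwrite(f"pics/{n}0.png",c["frame"])
    R=cv2.Rodrigues(np.array(c["rvec"],float))[0]; print(n,(-R.T@np.array(c["tvec"]).ravel()).round(),R.round(2).tolist(),c["camera_matrix"])
pickle.dump(d,open("c0.pkl","wb"))
print(env.observe())
E
```

```text
nudge.py
pics
workcell.py
top [ 423.   30. 1103.] [[0.02, -1.0, -0.01], [-0.98, -0.01, -0.18], [0.18, 0.01, -0.98]] [[457.17846877   0.         309.76401668]
 [  0.         457.17846877 238.5818852 ]
 [  0.           0.           1.        ]]
side [  66. 1029.  775.] [[-0.89, -0.45, -0.0], [-0.23, 0.46, -0.86], [0.39, -0.77, -0.51]] [[569.3440298    0.         319.08113192]
 [  0.         569.3440298  231.77958084]
 [  0.           0.           1.        ]]
{'t': 0.1, 'joints': array([ 1.19350159e+00,  2.07353208e-01,  1.54277438e+00, -1.17707483e-05,
        1.39350299e+00, -1.50510237e-01]), 'dq': array([ 6.58678019e-04, -6.83716022e-04, -3.14983024e-03,  8.68034728e-05,
        1.35279011e-03, -1.49183007e-03]), 'effort': array([ 9.85003157e-05, -3.71865892e+01, -2.82293540e+01,  6.99870265e-02,
        3.10888700e-02, -4.06794709e-05]), 'tcp_pos': array([129.03977047, 559.59808297, 204.41387444]), 'orientation': array([ 1.13148313e-01,  9.93577587e-01, -9.85195067e-04, -2.60204425e-04]), 'wrist_force': array([ 0.92751378, -0.06384173, -0.46515343]), 'wrist_torque': array([-0.02237751,  0.01038533, -0.00912567]), 'finger_force': 0.0, 'opening': 0.9983794566371433}
```

View pics/top0.png

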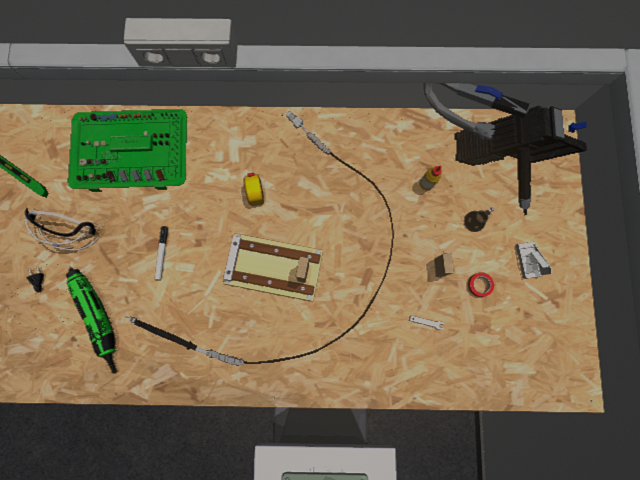

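View pics/side0.png

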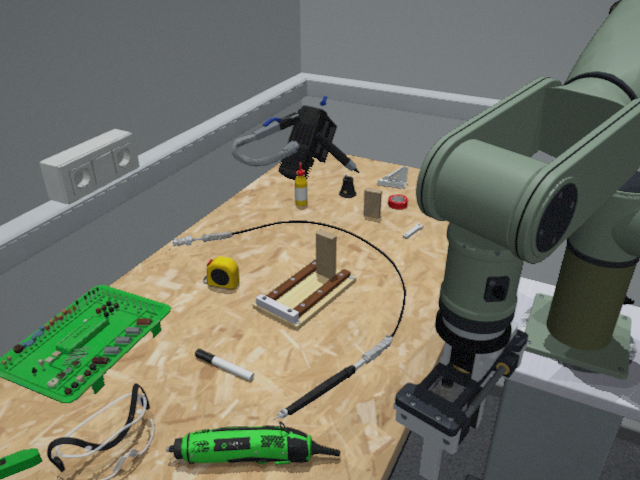

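The top view shows the jig around (273,267), with the stop at its left end (232,260, toward world +y). The block stands near the right end at (302,268). The side view agrees: stop at (278,307), block at (327,255). The tape measure (253,188) is nearest, and the robot doesn't block either view.

```bash
cat > h.py <<'E'
import cv2,numpy as np
def cloud(c):
    K=c["camera_matrix"];R=cv2.Rodrigues(np.array(c["rvec"],float))[0];t=np.array(c["tvec"]).ravel()
    v,u=np.mgrid[:480,:640];d=c["depth"]
    P=np.stack([(u-K[0,2])/K[0,0]*d,(v-K[1,2])/K[1,1]*d,d],-1)
    return (P-t)@R
def ray(c,uv,z):
    K=c["camera_matrix"];R=cv2.Rodrigues(np.array(c["rvec"],float))[0];t=np.array(c["tvec"]).ravel()
    uv=np.atleast_2d(uv);d=np.c_[(uv-K[:2,2])/np.diag(K)[:2],np.ones(len(uv))]@R;o=-R.T@t
    return o+d*((z-o[2])/d[:,2])[:,None]
E
python3 - <<'E'
import pickle,cv2,numpy as np
from h import *
d=pickle.load(open("c0.pkl","rb"))
for n,box in(("top",(215,225,335,310)),("side",(240,220,365,335))):
    c=d[n];P=cloud(c);u0,v0,u1,v1=box
    S=P[v0:v1,u0:u1].reshape(-1,3);fr=c["frame"][v0:v1,u0:u1]
    hsv=cv2.cvtColor(fr,cv2.COLOR_BGR2HSV).reshape(-1,3)
    print(n,"table z",np.percentile(S[:,2],[5,20,50]).round(1))
    for lo,hi,name in((6,40,"jig"),(28,38,"stop"),(60,118,"blkside"),(118,128,"blktop")):
        m=(S[:,2]>lo)&(S[:,2]<hi)
        if name=="stop":m&=hsv[:,1]<60
        Q=S[m]; r=cv2.minAreaRect(Q[:,:2].astype(np.float32)); print(name,m.sum(),Q.mean(0).round(1),r)
    # rails by colour
    m=(hsv[:,2]<130)&(hsv[:,1]>90)&(S[:,2]>18)&(S[:,2]<30);Q=S[m];print("rails",m.sum(),cv2.minAreaRect(Q[:,:2].astype(np.float32)))
    cv2.imwrite(f"pics/{n}z.png",cv2.resize(fr,None,fx=5,fy=5,interpolation=cv2.INTER_CUBIC))
E
```

```text
top table z [-3.3 -1.2  2.7]
jig 4499 [554.6 133.4  17. ] ((560.341796875, 138.61819458007812), (188.34825134277344, 259.5496520996094), 6.18883752822876)
stop 319 [572.3 226.7  31.7] ((573.3905029296875, 226.58338928222656), (18.45576286315918, 104.70709228515625), 79.51029205322266)
blkside 54 [531.6  55.3  95.3] ((540.9172973632812, 56.845970153808594), (19.154943466186523, 43.685279846191406), 77.53105926513672)
blktop 179 [542.2  57.5 121.5] ((542.121337890625, 57.52302551269531), (19.910707473754883, 44.85670471191406), 78.94638061523438)
rails 1378 ((554.44580078125, 121.57313537597656), (194.99586486816406, 99.025634765625), 79.79180908203125)
side table z [-1.   0.5  2.4]
jig 3776 [558.9 128.1  18.8] ((601.83154296875, 35.024078369140625), (316.5785217285156, 449.01702880859375), 34.08333969116211)
stop 336 [572.4 222.2  32.6] ((559.0421142578125, 142.5863037109375), (188.0157928466797, 107.34723663330078), 79.03306579589844)
blkside 458 [538.6  61.2  88.9] ((541.3145751953125, 61.611114501953125), (48.73662567138672, 24.432405471801758), 8.206390380859375)
blktop 133 [541.5  56.1 122.3] ((541.8654174804688, 54.45756530761719), (25.72846794128418, 48.679019927978516), 84.61808013916016)
rails 954 ((552.406494140625, 117.77076721191406), (192.18072509765625, 101.20535278320312), 80.21235656738281)
```

View pics/topz.png

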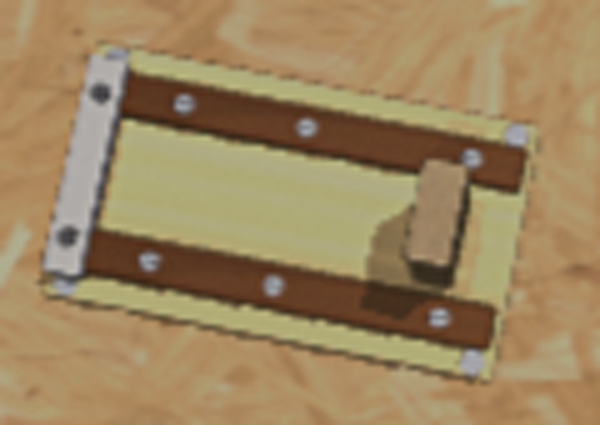

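The block's far face is about 153 mm before the stop, so once tipped it should end about 43 mm short. The channel direction is roughly 79.6°, nearly the tool's y axis. I'll approach high with the fingers shut, to a point behind the grooved face.

The manual's scale: shifts go in shares of 62.5 mm and turns go in shares of pi rad. Converting my numbers, -40 mm is -0.64, -37 mm is -0.592, -0.045 rad / 3.1416 = -0.0143.

```bash
echo '[{"dx":-0.32, "dy":-0.288, "turn":-0.0143, "jaw":0}, {"dx":-0.576, "dy":-0.544, "jaw":0}, {"dx":-0.64, "dy":-0.592, "jaw":0}, {"dx":-0.64, "dy":-0.592, "jaw":0}, {"dx":-0.64, "dy":-0.592, "jaw":0}, {"dx":-0.64, "dy":-0.592, "jaw":0}, {"dx":-0.64, "dy":-0.592, "jaw":0}, {"dx":-0.64, "dy":-0.592, "jaw":0}]' | python3 nudge.py 20 && echo '[{"dx":-0.64, "dy":-0.592, "jaw":0}, {"dx":-0.64, "dy":-0.592, "jaw":0}, {"dx":-0.64, "dy":-0.592, "jaw":0}, {"dx":-0.64, "dy":-0.592, "jaw":0}, {"dx":-0.48, "dy":-0.48, "jaw":0}, {"dx":-0.176, "dy":-0.24, "jaw":0}, {"jaw":0}]' | python3 nudge.py
```

```text
t: 1.1
tcp_pos: [370.4, 235.0, 205.2]
orientation: [0.091, 0.996, 0.0, -0.0]
wrist_force: [0.9, 0.2, 0.1]
opening: 0.191
finger_force: 0.0
t: 1.98
tcp_pos: [532.3, 10.1, 204.9]
orientation: [0.092, 0.996, 0.0, -0.001]
wrist_force: [-0.1, 0.4, -0.7]
opening: 0.005
finger_force: 0.0
```

To row units: 45 mm is 0.72, 30 mm is 0.48.

```bash
echo '[{"dz":0.48, "jaw":0}, {"dz":0.72, "jaw":0}, {"dz":0.352, "jaw":0}, {"dy":0.16, "jaw":0}, {"dy":0.128, "jaw":0}, {"jaw":0}]' | python3 nudge.py && echo '[{"dy":0.064, "jaw":0}, {"dy":0.064, "jaw":0}, {"dy":0.064, "jaw":0}, {"dy":0.064, "jaw":0}, {"dy":0.064, "jaw":0}, {"dy":0.064, "jaw":0}]' | python3 nudge.py
python3 - <<'E'
from workcell import env
import cv2,numpy as np
c=env.camera("side");cv2.imwrite("pics/s1.png",cv2.resize(c["frame"][190:340,220:400],None,fx=4,fy=4))
E
```

```text
t: 2.72
tcp_pos: [537.2, 29.3, 110.2]
orientation: [0.09, 0.996, 0.0, 0.002]
wrist_force: [0.4, 0.6, 0.1]
opening: 0.005
finger_force: 0.0
t: 3.48
tcp_pos: [540.3, 52.0, 108.4]
orientation: [0.091, 0.996, -0.0, -0.0]
wrist_force: [-0.1, -0.1, 0.7]
opening: 0.003
finger_force: 0.0
```

View pics/s1.png

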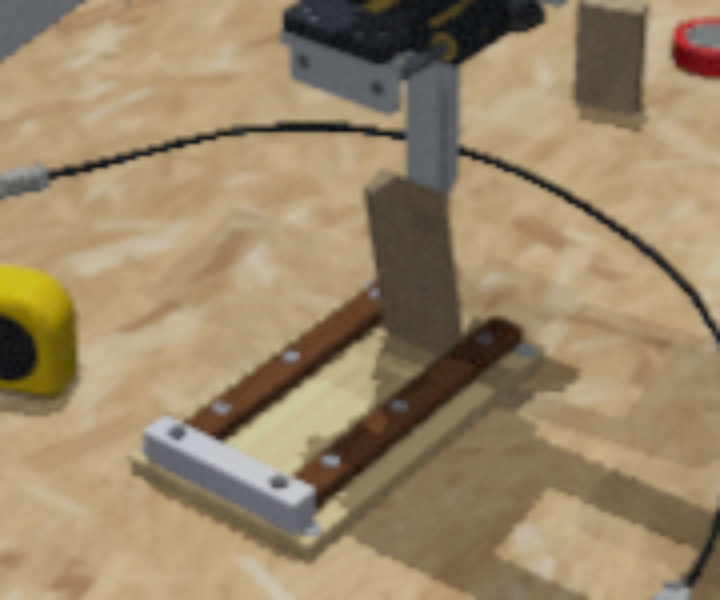

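The block is tilting cleanly toward the stop, its top at crop (405,185) against its foot at (430,340), and its foot still between the rails. I'll keep pushing.

To row units: 4 mm is 0.064.

```bash
echo '[{"dy":0.064, "jaw":0}, {"dy":0.064, "jaw":0}, {"dy":0.064, "jaw":0}, {"dy":0.064, "jaw":0}, {"jaw":0}, {"jaw":0}, {"jaw":0}]' | python3 nudge.py
python3 - <<'E'
from workcell import env
import cv2,numpy as np,pickle
d={}
for n in("side","top"):d[n]=env.camera(n)
pickle.dump(d,open("c1.pkl","wb"))
a=cv2.resize(d["side"]["frame"][200:340,230:390],(400,350));b=cv2.resize(d["top"]["frame"][220:325,210:330],(400,350))
cv2.imwrite("pics/s2.png",np.hstack([a,b]))
E
```

```text
t: 4.4
tcp_pos: [543.2, 67.3, 108.4]
orientation: [0.091, 0.996, -0.0, -0.0]
wrist_force: [0.3, -0.4, -0.2]
opening: 0.007
finger_force: 0.0
```

View pics/s2.png

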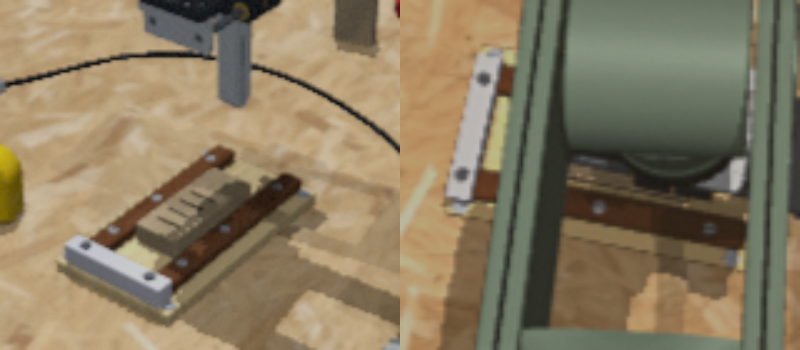

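The block lies flat with its grooves up: in the left crop its head is at (165,240) and its tail at (240,185), with a gap left to the stop. The arm hides the top view, so I'll measure it from the side depth.

Run:
```python
import pickle,cv2,numpy as np
from h import *
c=pickle.load(open("c1.pkl","rb"))["side"];P=cloud(c)[200:340,230:390].reshape(-1,3)
e=np.array([.181,.983]);n=np.array([-.983,.181]);f=np.array([571.8,217.7])
q=P[:,:2]-f;x=q@e;y=q@n
m=(P[:,2]>27)&(P[:,2]<40)&(abs(y)<24)&(x<-4)&(x>-180)
for s in(-15,0,15):
    k=m&(abs(y-s)<6);print(s,np.percentile(x[k],[1,5,50,95,99]).round(1),k.sum(),np.median(P[k,2]).round(1))
r=cv2.minAreaRect(np.c_[x[m],y[m]].astype(np.float32));print(r)
m=(P[:,2]>18)&(P[:,2]<40)&(abs(y)>15)&(abs(y)<60)&(x<-60)
for a in np.arange(-60,60,4):
    k=(P[:,2]>5)&(P[:,2]<60)&(x<-60)&(x>-130)&(abs(y-a)<2);print(a,np.median(P[k,2]).round(0),end="; ")
```

```text
-15 [-153.3 -148.5  -94.4  -45.5  -44.1] 171 33.1
0 [-151.7 -148.9  -91.7  -46.1  -42.8] 167 33.0
15 [-153.6 -148.7  -93.9  -46.7  -44.5] 213 32.4
((-79.99008178710938, -0.04721260070800781), (47.282005310058594, 151.19735717773438), 89.86851501464844)
-60 14.0; -56 nan; -52 24.0; -48 24.0; -44 26.0; -40 26.0; -36 25.0; -32 26.0; -28 28.0; -24 32.0; -20 34.0; -16 33.0; -12 33.0; -8 33.0; -4 33.0; 0 33.0; 4 33.0; 8 33.0; 12 33.0; 16 33.0; 20 27.0; 24 26.0; 28 24.0; 32 25.0; 36 26.0; 40 25.0; 44 24.0; 48 20.0; 52 13.0; 56 13.0;
  return _methods._mean(a, axis=axis, dtype=dtype,
  ret = ret.dtype.type(ret / rcount)
```

To row units: 38 mm is 0.608, 35 mm is 0.56.

```bash
echo '[{"dy":-0.32, "jaw":0}, {"dx":-0.016, "dy":-0.352, "dz":0.16, "jaw":0}, {"dz":0.608, "jaw":0}, {"dz":0.56, "jaw":0}, {"dz":0.08, "jaw":0}, {"jaw":0}]' | python3 nudge.py && echo '[{"dy":0.128, "jaw":0}, {"dy":0.128, "jaw":0}, {"dy":0.096, "jaw":0}, {"dy":0.08, "jaw":0}, {"dy":0.08, "jaw":0}, {"dy":0.08, "jaw":0}, {"dy":0.08, "jaw":0}, {"dy":0.08, "jaw":0}]' | python3 nudge.py && echo '[{"dy":0.08, "jaw":0}, {"dy":0.08, "jaw":0}, {"dy":0.08, "jaw":0}, {"dy":0.064, "jaw":0}, {"dy":0.048, "jaw":0}, {"dy":0.016, "jaw":0}, {"jaw":0}]' | python3 nudge.py
```

```text
t: 5.25
tcp_pos: [536.8, 25.3, 20.9]
orientation: [0.091, 0.996, -0.0, 0.0]
wrist_force: [0.6, -0.1, 0.3]
opening: 0.004
finger_force: 0.0
t: 6.25
tcp_pos: [545.2, 72.3, 20.6]
orientation: [0.091, 0.996, -0.0, 0.0]
wrist_force: [-0.8, -2.5, 0.8]
opening: 0.006
finger_force: 0.9
t: 7.12
tcp_pos: [549.2, 95.0, 20.3]
orientation: [0.091, 0.996, 0.0, -0.0]
wrist_force: [0.3, -1.8, 0.5]
opening: 0.002
finger_force: 0.2
```

To row units: 1 mm is 0.016.

```bash
for i in 1; do echo '[{"dy":0.016, "jaw":0}, {"dy":0.016, "jaw":0}, {"jaw":0}]' | python3 nudge.py; done; echo '[{"dy":0.016, "jaw":0}, {"dy":0.016, "jaw":0}, {"jaw":0}]' | python3 nudge.py
```

```text
t: 7.5
tcp_pos: [549.4, 96.4, 20.4]
orientation: [0.091, 0.996, -0.0, -0.0]
wrist_force: [-0.0, -3.2, 0.5]
opening: 0.01
finger_force: 1.5
t: 7.88
tcp_pos: [549.5, 96.4, 20.3]
orientation: [0.09, 0.996, -0.002, -0.0]
wrist_force: [-2.4, -8.1, 1.8]
opening: 0.005
finger_force: 4.3
```

The force rises while the position stays put, so the block looks home. I'll back off, lift and check.

To row units: -50 mm is -0.8, -40 mm is -0.64.

```bash
echo '[{"dy":-0.16, "jaw":0}, {"dy":-0.32, "jaw":0}, {"dz":-0.64, "jaw":0}, {"dy":-0.32, "dz":-0.8, "jaw":0}, {"dy":-0.64, "dz":-0.8, "jaw":0}, {"dy":-0.64, "jaw":0}, {"jaw":0}, {"jaw":0}]' | python3 nudge.py
python3 - <<'E'
from workcell import env
import cv2,numpy as np
from h import *
c=env.camera("side");P=cloud(c)[200:340,230:390].reshape(-1,3)
e=np.array([.181,.983]);n=np.array([-.983,.181]);f=np.array([571.8,217.7])
q=P[:,:2]-f;x=q@e;y=q@n
for s in(-15,0,15):
    k=(P[:,2]>27)&(P[:,2]<40)&(x<-50)&(x>-180)&(abs(y-s)<6);print(s,np.percentile(x[k],[1,5]).round(1),np.median(P[k,2]).round(1))
cv2.imwrite("pics/s3.png",cv2.resize(c["frame"][200:340,230:390],None,fx=4,fy=4,interpolation=cv2.INTER_CUBIC))
E
```

```text
t: 8.88
tcp_pos: [526.0, -28.0, 158.6]
orientation: [0.091, 0.996, 0.001, -0.001]
wrist_force: [-0.3, -0.7, 0.3]
opening: 0.003
finger_force: 0.0
-15 [-112.2 -109.6] 33.5
0 [-112.7 -109.3] 33.3
15 [-114.3 -108.4] 33.2
```

View pics/s3.png

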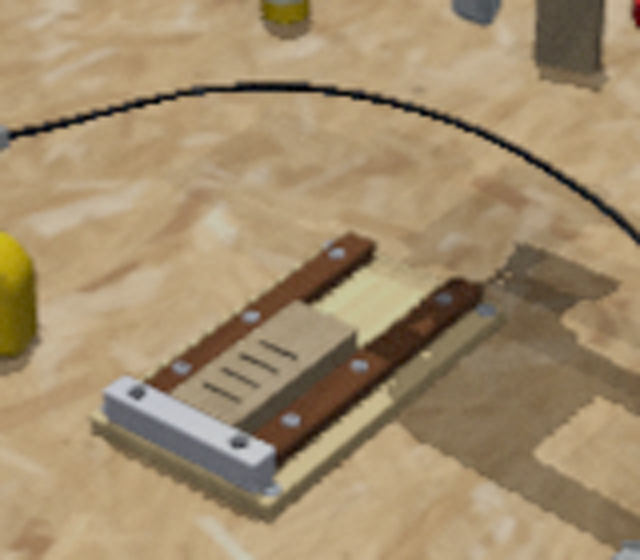

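The block lies grooves up with its leading end against the stop, around (210,410) in the crop, straight between the rails. The fingers are clear of it.

```bash
python3 -c "
from workcell import env
print(env.hand_in())"
```

```text
the job is handed in; nothing more can be done
None
```

I tipped the long off-cut over with the shut fingers and pushed it home. It lies flat, grooves up, against the end stop by camera and push force; I handed the job in at about 9 s, and no verdict was returned.

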